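# Load the finishing carrier and hold it level with its loose ball

## Task

Stand the two tall tins upright in the plywood carrier on the bench, one in each square cell, then lift the carrier by its wooden bridge handle, carry it over to the stack of two boards and hold it there, level and still, above the middle of the stack and about a hand's breadth clear of it. The loose wooden ball must stay in its shallow pocket the whole time, the tins must never tip over, and the other things on the bench are to be left where they are. Finish while still holding the carrier up by its handle: do not set it down or let go.

Things in the scene. Friction and masses are not known exactly. Their poses are not given: they have to be found in the camera images.
- carrier: Loose plywood carrier standing on the bench, 250 long (its x) x 120 wide (its y), 0.36 kg empty. Origin: centre of its underside; z up. 8 mm floor plate; at each end a square cell; in the middle a bridge handle along its x and, beside the handle on the -y side, a block with the ball's pocket. Loaded it weighs about 0.66 kg and balances under the middle of the handle.
- handle (a point): Centre of the carrier's handle bar, 106 mm above the carrier's underside. The bar is 70 long (carrier x) x 14 thick (carrier y) x 28 high (92 to 120 mm above the underside) on two 12 mm posts at its ends. Pinch it from above across its thickness, along the carrier's y: that way the fingers clear the tins and the ball.
- cell_a (a point): Centre of the floor of the cell at the carrier's -x end (85 mm from the middle), 8 mm above the carrier's underside. The cell is 66 x 66 mm inside, walls 4 mm thick and 30 mm high above the cell floor. There is more room for opening the fingers along the carrier's y than along its x, where the handle stands.
- cell_b (a point): The same for the cell at the carrier's +x end.
- pocket (a point): Where the ball's centre sits when it rests in its pocket: 37 mm to the carrier's -y side of the handle, about 35 mm above the carrier's underside. The pocket is a round hole 17 mm wide at its mouth, its step 18 mm above the underside, so the ball sinks in only 2 mm; the ball rolls out if the carrier tips or is jerked beyond about 25 degrees.
- ball_center (a point): Centre of the loose turned wooden ball, 38 mm across, 22 g, lying in the pocket.
- tin_1: A tall closed metal tin, 52 mm across, 80 mm high, about 0.14 kg, upright on the bench. Origin: centre of its underside; z up.
- tin_2: The other tall tin, identical. Either tin may go in either cell.
- boards: Fixed stack of two hardwood boards lying flat, the upper 200 (its x) x 130 (its y) mm, 56 mm high together. Origin: centre of the underside.
- boards_top (a point): Centre of the stack's top face, 56 mm above the bench.
- sanding_block: Bystander: cork sanding block 36 x 70 x 26 mm, standing between the tall tins. Origin: centre of its underside.
- wax_tin: Bystander: squat wide tin, 75 mm across, 36 mm high, between the robot and the boards. Origin: centre of its underside.
- screwdriver: Bystander: screwdriver lying at the far side of the bench.
- brush: Bystander: brush lying at the far side of the bench.
- hammer: Bystander: hammer lying at the far side of the bench.
- offcut: Bystander: hardwood offcut 100 x 60 x 28 mm to the left of the carrier. Origin: centre of its underside.
Things that resemble listed ones, but are neither listed nor needed, are in the scene too. Leave any green or purple look-alike of the tin_1 alone.

How it is judged:
On the way, in this order (a step that is already met when the one before it is completed fails the run):
1. both tall tins stand in the carrier, one per cell, let go, the carrier on the bench and the ball in its pocket ((((distance between tin_1 and cell_a below 0.016 m and angle between tin_1's own z axis and vertical below 0.15 rad and contact force between the fingers and tin_1 below 0.05 N) and (distance between tin_2 and cell_b below 0.016 m and angle between tin_2's own z axis and vertical below 0.15 rad and contact force between the fingers and tin_2 below 0.05 N)) or ((distance between tin_2 and cell_a below 0.016 m and angle between tin_2's own z axis and vertical below 0.15 rad and contact force between the fingers and tin_2 below 0.05 N) and (distance between tin_1 and cell_b below 0.016 m and angle between tin_1's own z axis and vertical below 0.15 rad and contact force between the fingers and tin_1 below 0.05 N))) and distance between ball_center and pocket below 0.012 m and height (world z) of carrier below 0.01 m), for 0.2 s.
2. the carrier is lifted off the bench by the fingers, tins and ball in place ((((distance between tin_1 and cell_a below 0.016 m and angle between tin_1's own z axis and vertical below 0.15 rad and contact force between the fingers and tin_1 below 0.05 N) and (distance between tin_2 and cell_b below 0.016 m and angle between tin_2's own z axis and vertical below 0.15 rad and contact force between the fingers and tin_2 below 0.05 N)) or ((distance between tin_2 and cell_a below 0.016 m and angle between tin_2's own z axis and vertical below 0.15 rad and contact force between the fingers and tin_2 below 0.05 N) and (distance between tin_1 and cell_b below 0.016 m and angle between tin_1's own z axis and vertical below 0.15 rad and contact force between the fingers and tin_1 below 0.05 N))) and distance between ball_center and pocket below 0.012 m and height (world z) of carrier above 0.03 m and contact force between the fingers and carrier above 1 N and contact force between carrier and boards below 0.05 N), for 0.2 s.
At the end, for the whole second after the job is handed in: Fingers hold the carrier (1 N or more), clear of the boards, underside 40-170 mm above the boards, within 50 mm of their middle, tilt under 0.1 rad, still (0.03 m/s, 0.2 rad/s). One untouched tin per cell: foot within 16 mm of the cell centre, tilt under 0.15 rad. Ball within 12 mm of its seat ((((distance between tin_1 and cell_a below 0.016 m and angle between tin_1's own z axis and vertical below 0.15 rad and contact force between the fingers and tin_1 below 0.05 N) and (distance between tin_2 and cell_b below 0.016 m and angle between tin_2's own z axis and vertical below 0.15 rad and contact force between the fingers and tin_2 below 0.05 N)) or ((distance between tin_2 and cell_a below 0.016 m and angle between tin_2's own z axis and vertical below 0.15 rad and contact force between the fingers and tin_2 below 0.05 N) and (distance between tin_1 and cell_b below 0.016 m and angle between tin_1's own z axis and vertical below 0.15 rad and contact force between the fingers and tin_1 below 0.05 N))) and distance between ball_center and pocket below 0.012 m and contact force between the fingers and carrier above 1 N and contact force between carrier and boards below 0.05 N and angle between carrier's own z axis and vertical below 0.1 rad and horizontal distance between carrier and boards_top below 0.05 m and z of carrier in the frame of boards_top between 0.04 and 0.17 m and linear speed of carrier below 0.03 m/s and angular speed of carrier below 0.2 rad/s); the arm keeps its last pose, push and grip.
It fails at once if the ball leaves its pocket (more than 12 mm from its seat) (not (distance between ball_center and pocket below 0.012 m)).
It fails at once if a tall tin tips over (more than 0.6 rad) (angle between any of tin_1, tin_2's own z axis and vertical above 0.6 rad).
It fails at once if another thing on the bench is disturbed (moved more than 30 mm) (distance of any of sanding_block, wax_tin, screwdriver, brush, hammer, offcut from where it was at the start of the episode above 0.03 m).
It also fails if it takes over 64 s, if anything falls off the work surface, if the arm or the gripper's body presses on something with over 40 N, if the wrist force passes 120 N, or if a joint passes its speed limit or range.

## Robot

A 6-joint arm with a two-finger parallel gripper is mounted at the origin on the work surface. World frame = base frame: x ahead of the robot, y to its left, z up, the work surface at z = 0. Lengths are in m, angles in rad, forces in N, time in s.
With the tool pointing down it reaches from about 0.275 to 0.85 m from the base axis. Payload 19 kg.
Tool frame: the origin (TCP) lies at the very end of the fingers, on their centre line; the grasp point (between the pads) lies 19 mm behind it; z points along the fingers, y is the line along which they close (so a half turn about z gives the same grasp; the last joint's range is limited). The gripper opens to 85 mm and grips with 20 to 120 N. Pads are 22 mm wide; open, the fingers measure 114 mm over their backs; the gripper's body (76 mm by 85 mm) begins 54 mm behind the grasp point. The pads swing forward as they close: fully open they stand 13 mm farther back than shut.
Start: joints at [-1.481, 0.15, 1.437, -0, 1.554, -0.134], TCP at [0.128, -0.561, 0.231] pointing down, gripper open.
Joint ranges: [-2.8, 2.8], [-0.68, 2.1], [0.12, 2.68], [-1.39, 4.53], [0.16, 2.79], [-2.81, 2.81]. Speed limits (rad/s): [1.89, 1.89, 2.22, 3.01, 3.01, 3.01].

## Interface

Orientations are given as [roll, pitch, yaw] about the fixed x, y, z axes, in that order (R = Rz(yaw) Ry(pitch) Rx(roll)).
In Python, from plant import arm gives the robot as it stands.
- The arm moves only by the tool move_arm, never from a script. Its argument "commands" is a list that holds one entry, the list of rows, each a list of 7 numbers: the shift along the world's x, y, z in cm, then the turn, a rotation vector about the world's x, y, z in rad, then the gripper's target within -1 to 1 (fully open at 1, half-way at 0, shut at -1). In form: [[[x, y, z, rx, ry, rz, fingers], ...]]. A call has 1 to 12 rows; each row is the pose to reach, as a shift and turn from the pose commanded when the call began; what a row does not reach only later rows make up. A row lasts 1/8 s, in which the tool goes at most 62.5 mm and 10.7 degrees, less where a joint would pass 70% of its speed; a pose out of reach is approached as far as the arm can. A call with a gripper value outside its range is refused whole. The fingers move at their own pace and stop on an object; "force" is the grip in N (left out, the last holds). Time passes only in rows, so rows that repeat a pose let the fingers close. It gives the time, the measured TCP pose, the force, the opening and the grip force at its end, in the units of the state.
- arm.get_obs(): the state, without advancing time (a new reading comes with each control period).
- arm.snapshot(name): name is "side" or "top" or "wrist"; returns a dict with "color" (384x512x3 uint8, red, green, blue), "K" (3x3 intrinsics, pixels), "k1" (the pictures are not rectified: a ray, as slopes to the right and down, at radius r is drawn at 1 + k1 r^2 times it, then the intrinsics apply), "cam_to_world" (4x4, takes a point from camera to world coordinates); the wrist camera has in their place "tool_from_camera" (4x4, takes a point from camera to tool coordinates, whose origin is the TCP and whose axes are the flange's). Camera axes: x right, y down, z forward; pixel columns grow to the right and rows downward; lengths in m; the calibration is good to about 2 mm. A picture is of the moment at which its call begins: read the wrist's pose just before it. There is no depth.
- arm.close_job(): hands the job in; it is judged then, once.
The state is a dict: "time_s": time; "qpos": joint angles; "qvel": joint speeds; "joint_efforts": joint torques, N m; "position": TCP position; "tool_rot": TCP orientation; "wrist_force": force on the tool from outside, world axes, zero at the start; "torque": the same for the moment, N m; "gripper_width": finger opening in m; "grip_force": force on a finger pad.
Only numpy, scipy, OpenCV 4.12 (cv2) and the standard library are available. Lean on these libraries where they do the work, as an engineer would, in place of code of your own. Each camera call takes 0.05 s, during which the arm holds its last target. There are 200 camera calls.

## Working session

There is one attempt and no reset: what is moved stays moved. The work goes in short steps, Python scripts to look and compute and a tool call to move; the robot and the scene stay as the last step left them, time stands still between calls to the robot, and variables do not carry over. Pictures are saved under pics/ and viewed, at most 10 in all, crops included, and the job is handed in when it is done.

Besides the shell and the picture viewer there is one more tool, called after "Emit:" by a JSON object that holds its "name" and its "arguments", one argument or row to a line. move_arm: Moves the arm, as the interface text tells. Its arguments: {"type":"object","properties":{"commands":{"type":"array"},"force":{"type":"number"}},"required":["commands"]}

```bash
mkdir -p pics
cat > h.py <<'E'
import numpy as np, cv2
from plant import arm
from scipy.spatial.transform import Rotation as R
def snap(n):
    o=arm.get_obs(); s=arm.snapshot(n)
    if n=="wrist":
        T=np.eye(4); r=np.array(o["tool_rot"],float)
        T[:3,:3]=r if r.shape==(3,3) else R.from_euler("xyz",r).as_matrix()
        T[:3,3]=o["position"]; s["cam_to_world"]=T@np.array(s["tool_from_camera"])
    return s
def save(s,f): cv2.imwrite(f,cv2.cvtColor(s["color"],cv2.COLOR_RGB2BGR))
def ray(s,uv,z):
    K=np.array(s["K"]); uv=np.atleast_2d(np.array(uv,float))
    p=cv2.undistortPoints(uv[:,None],K,np.array([s["k1"],0,0,0.]))[:,0]
    C=np.array(s["cam_to_world"]); d=np.c_[p,np.ones(len(p))]@C[:3,:3].T
    return C[:3,3]+d*((z-C[2,3])/d[:,2])[:,None]
E
python3 - <<'E'
from h import *
for n in("top","side"):
    s=snap(n); save(s,f"pics/{n}0.png"); print(n,s["K"],s["k1"],np.round(s["cam_to_world"],3).tolist())
    np.save(n+"0.npy",s,allow_pickle=True)
print(arm.get_obs())
E
```

```text
top [[350.39646975   0.         258.43569958]
 [  0.         350.39646975 193.65359771]
 [  0.           0.           1.        ]] -0.08669812114304516 [[-0.019, -0.999, 0.05, 0.513], [-1.0, 0.02, 0.022, 0.074], [-0.023, -0.049, -0.999, 0.925], [0.0, 0.0, 0.0, 1.0]]
side [[464.33058724   0.         254.40637887]
 [  0.         464.33058724 184.46405055]
 [  0.           0.           1.        ]] 0.030516048271659334 [[-1.0, 0.004, 0.029, 0.509], [-0.022, 0.55, -0.835, 1.284], [-0.019, -0.835, -0.55, 0.894], [0.0, 0.0, 0.0, 1.0]]
{'time_s': 0.1, 'qpos': array([-1.48100097e+00,  1.50954919e-01,  1.43794319e+00, -7.33903623e-06,
        1.55379054e+00, -1.34000839e-01]), 'qvel': array([ 2.67232021e-05,  2.64825898e-04, -1.13718436e-03, -1.70368425e-03,
       -9.77395778e-04,  8.56451062e-04]), 'joint_efforts': array([ 3.21064894e-03, -7.14382339e+01, -5.71794963e+01, -2.73102733e-04,
        7.00721124e-03, -3.33221169e-05]), 'position': array([ 0.12757   , -0.5604522 ,  0.23073689]), 'tool_rot': array([-3.14050550e+00, -1.39153054e-04,  2.23796245e-01]), 'wrist_force': array([ 0.34077177, -0.36219519, -0.12971834]), 'torque': array([0.04846426, 0.00247126, 0.01918599]), 'grip_force': 0.0, 'gripper_width': 0.08529646925436225}
```

View pics/top0.png

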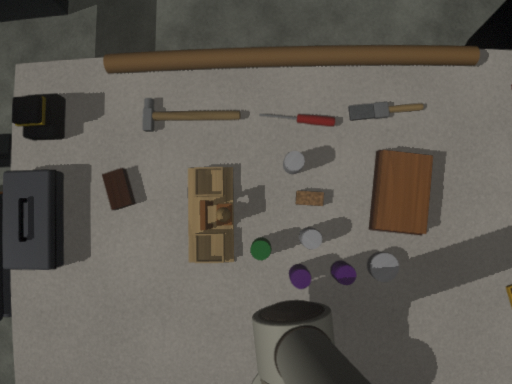

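View pics/side0.png

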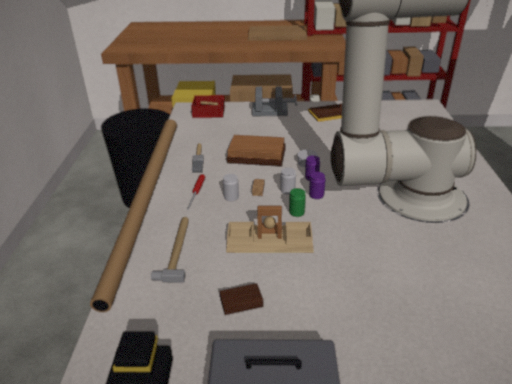

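Top view: the candidates for tall tins are the silver ones at (294,161) and (312,239), green at (261,249), purple at (300,276) and (344,273), and a wide silver one at (384,265). The silver pair fits: plain metal, with the cork block (310,198) between them. The wide one is the wax tin. The carrier is at (211,214), its ball at (224,214) on the world -y side, so its yaw is about 0. The boards are at (402,191). Next come an enlarged crop and measurements.

Run:
```python
from h import *
s=np.load("top0.npy",allow_pickle=True).item()
im=s["color"]; c=im[130:300,170:450]
cv2.imwrite("pics/crop.png",cv2.cvtColor(cv2.resize(c,None,fx=2.8,fy=2.8,interpolation=cv2.INTER_CUBIC),cv2.COLOR_RGB2BGR))
hsv=cv2.cvtColor(im,cv2.COLOR_RGB2HSV)
for n,p in dict(t1=(294,161),t2=(312,239),green=(261,249),p1=(300,276),p2=(344,273)).items(): print(n,ray(s,p,.08)[0].round(3),hsv[p[1],p[0]])
print("wax",ray(s,(384,265),.036).round(3))
m=cv2.inRange(hsv,(8,70,70),(28,255,255)); roi=np.zeros_like(m); roi[150:275,180:242]=255
pts=cv2.findNonZero(m&roi); print("carrier",cv2.minAreaRect(pts)) 
roi[:]=0; roi[140:245,362:440]=255; m=cv2.inRange(hsv,(0,110,50),(20,255,255))&roi
cs=max(cv2.findContours(m,0,2)[0],key=cv2.contourArea); print("boards",cv2.minAreaRect(cs),ray(s,cv2.minAreaRect(cs)[0],.056), ray(s,cv2.boxPoints(cv2.minAreaRect(cs)),.056).round(3).tolist())
```

```text
t1 [0.632 0.005 0.08 ] [  0   2 120]
t2 [ 0.443 -0.034  0.08 ] [  0   2 121]
green [0.421 0.089 0.08 ] [ 64 131  84]
p1 [ 0.355 -0.003  0.08 ] [139 131  84]
p2 [ 0.36  -0.109  0.08 ] [138 132  83]
wax [[ 0.369 -0.221  0.036]]
carrier ((210.5, 214.5), (95.0, 45.0), 90.0)
boards ((402.1147766113281, 191.73770141601562), (54.50251770019531, 80.39573669433594), 5.19442892074585) [[ 0.55325622 -0.2658532   0.056     ]] [[0.462, -0.185, 0.056], [0.661, -0.211, 0.056], [0.647, -0.35, 0.056], [0.446, -0.322, 0.056]]
```

View pics/crop.png

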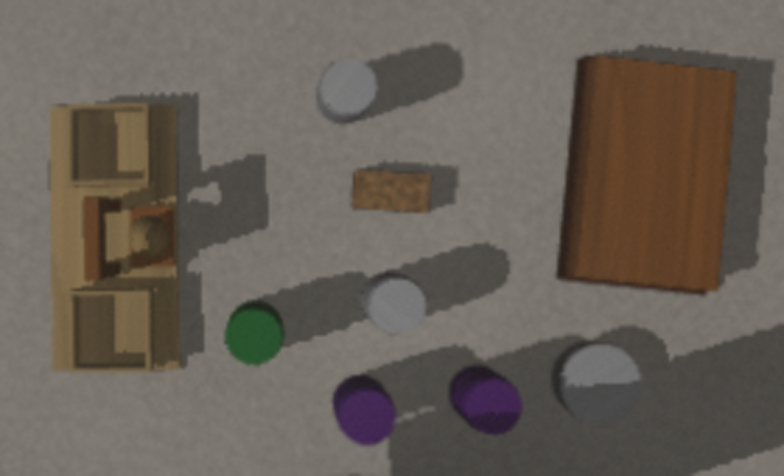

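The crop confirms the two plain silver tall tins at crop (348,88) and (396,304). The carrier is axis-aligned with the ball at crop (150,235), and the boards' top is at crop (655,175). I'll move above the near tin.

Emit:
{"name": "move_arm", "arguments": {
  "commands": [
    [[31.5, 52.7, 1, 0, 0, -0.224, 1], [31.5, 52.7, 1, 0, 0, -0.224, 1], [31.5, 52.7, 1, 0, 0, -0.224, 1], [31.5, 52.7, 1, 0, 0, -0.224, 1], [31.5, 52.7, 1, 0, 0, -0.224, 1], [31.5, 52.7, 1, 0, 0, -0.224, 1], [31.5, 52.7, 1, 0, 0, -0.224, 1], [31.5, 52.7, 1, 0, 0, -0.224, 1], [31.5, 52.7, 1, 0, 0, -0.224, 1], [31.5, 52.7, 1, 0, 0, -0.224, 1], [31.5, 52.7, 1, 0, 0, -0.224, 1], [31.5, 52.7, 1, 0, 0, -0.224, 1]]
  ],
  "force": 40
}}

```text
time_s: 1.6
position: [0.4423, -0.0338, 0.241]
tool_rot: [3.142, 0.001, 0.0]
wrist_force: [1.0, -0.3, -0.8]
gripper_width: 0.0852
grip_force: 0.0
```

Run:
```python
from h import *
s=snap("wrist"); save(s,"pics/w1.png"); np.save("w1.npy",s,allow_pickle=True)
o=arm.get_obs(); print(o["time_s"],o["position"],o["tool_rot"],np.round(s["cam_to_world"],3))
```

```text
1.65 [ 0.44222127 -0.03426877  0.24108991] [ 3.14154155e+00  4.51492958e-04 -7.67382971e-04] [[-0.    -0.953 -0.304  0.518]
 [-1.     0.001 -0.002 -0.033]
 [ 0.002  0.304 -0.953  0.384]
 [ 0.     0.     0.     1.   ]]
```

View pics/w1.png

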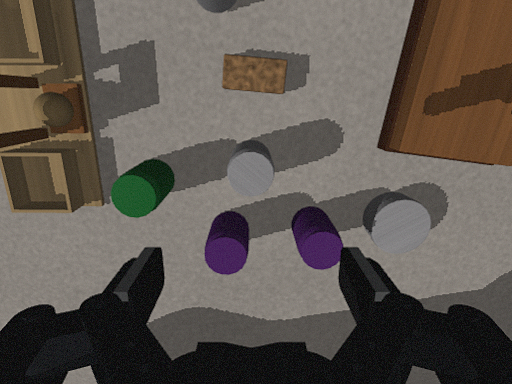

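The near tin's top disc is at about (251,174) in the wrist view, with green at (143,190) and purple at (228,245) and (317,240). The cork block is at (255,73).

Run:
```python
from h import *
s=np.load("w1.npy",allow_pickle=True).item()
hsv=cv2.cvtColor(s["color"],cv2.COLOR_RGB2HSV)
g=cv2.cvtColor(s["color"],cv2.COLOR_RGB2GRAY)
c=cv2.HoughCircles(g[125:215,200:300],3,1,20,param1=80,param2=10,minRadius=18,maxRadius=28); print(c)
for p in [(251,174),(228,174),(274,174),(251,196)]: print(p,ray(s,p,.08).round(4))
print(ray(s,[(103,205),(88,98)],.008).round(4), "ball",ray(s,(55,110),.035).round(4))
```

```text
[[[50.5 52.5 25.2]]]
(251, 174) [[ 0.4408 -0.0335  0.08  ]]
(228, 174) [[ 0.4408 -0.0097  0.08  ]]
(274, 174) [[ 0.4407 -0.0573  0.08  ]]
(251, 196) [[ 0.4168 -0.0335  0.08  ]]
[[0.3803 0.1619 0.008 ]
 [0.5153 0.1596 0.008 ]] ball [[0.5028 0.1846 0.035 ]]
```

Emit:
{"name": "move_arm", "arguments": {
  "commands": [
    [[0, 0, -5, 0, 0, 0, 1], [0, 0, -10, 0, 0, 0, 1], [0, 0, -14, 0, 0, 0, 1], [0, 0, -17, 0, 0, 0, 1], [0, 0, -19, 0, 0, 0, 1], [0, 0, -19.8, 0, 0, 0, 1], [0, 0, -19.8, 0, 0, 0, 0.3], [0, 0, -19.8, 0, 0, 0, -0.2], [0, 0, -19.8, 0, 0, 0, -0.5], [0, 0, -19.8, 0, 0, 0, -0.5], [0, 0, -19.8, 0, 0, 0, -0.5], [0, 0, -19.8, 0, 0, 0, -0.5]]
  ],
  "force": 40
}}

```text
time_s: 3.15
position: [0.4433, -0.034, 0.0445]
tool_rot: [3.141, -0.002, -0.0]
wrist_force: [-1.9, 0.3, 4.9]
gripper_width: 0.0508
grip_force: 40.9
```

Emit:
{"name": "move_arm", "arguments": {
  "commands": [
    [[0, 0, 3, 0, 0, 0, -0.5], [0, 0, 8, 0, 0, 0, -0.5], [0, 0, 13, 0, 0, 0, -0.5], [0, 0, 18, 0, 0, 0, -0.5], [0, 3, 20, 0, 0, 0, -0.5], [-1, 8, 20, 0, 0, 0, -0.5], [-2.2, 13, 20, 0, 0, 0, -0.5], [-2.2, 18, 20, 0, 0, 0, -0.5], [-2.2, 22, 20, 0, 0, 0, -0.5], [-2.2, 25.4, 20, 0, 0, 0, -0.5], [-2.2, 25.4, 20, 0, 0, 0, -0.5], [-2.2, 25.4, 20, 0, 0, 0, -0.5]]
  ]
}}

```text
time_s: 4.65
position: [0.4205, 0.2201, 0.2436]
tool_rot: [-3.142, -0.0, 0.0]
wrist_force: [0.5, 0.4, -1.7]
gripper_width: 0.0502
grip_force: 42.5
```

Run:
```python
from h import *
s=snap("wrist"); save(s,"pics/w2.png"); np.save("w2.npy",s,allow_pickle=True)
o=arm.get_obs(); print(o["time_s"],o["position"],o["tool_rot"],o["gripper_width"])
```

```text
4.7 [0.42062291 0.2197963  0.24357667] [-3.14157886e+00 -4.74199528e-04 -5.51158510e-04] 0.0505939930312773
```

View pics/w2.png

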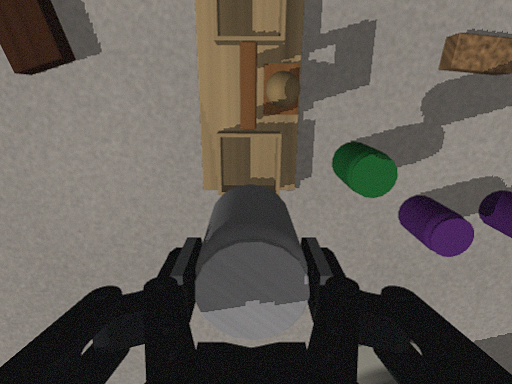

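The wrist view shows the carrier: floor-plate corners (202,190) and (297,190), handle bar top at cols 240-257 and rows 42-129, cell_a's rim at about (219..282, 131) and the ball at (284,90).

```bash
python3 - <<'E'
from h import *
s=np.load("w2.npy",allow_pickle=True).item()
print("plate corners",ray(s,[(202,190),(297,190),(197,20),(302,20)],.008).round(4).tolist())
print("bar corners",ray(s,[(240.5,42),(257,42),(240.5,129),(256.5,129)],.12).round(4).tolist())
print("rim",ray(s,[(219,132),(282,132),(217,40),(285,40)],.038).round(4).tolist())
print("ball",ray(s,(284,90),.035).round(4))
t=np.load("top0.npy",allow_pickle=True).item()
print("top plate",ray(t,[(188.2,166.8),(233.6,166.8),(188.2,262.5),(234,262.5)],.008).round(4).tolist())
E
python3 - <<'E'
import cv2
i=cv2.imread('pics/w2.png')[0:210,180:330]
cv2.imwrite('pics/w2c.png',cv2.resize(i,None,fx=2.8,fy=2.8,interpolation=cv2.INTER_CUBIC))
E
```

```text
plate corners [[0.3786, 0.2844, 0.008], [0.3785, 0.16, 0.008], [0.5766, 0.2803, 0.008], [0.5766, 0.1635, 0.008]]
bar corners [[0.5372, 0.2288, 0.12], [0.5372, 0.2156, 0.12], [0.4688, 0.2295, 0.12], [0.4688, 0.2157, 0.12]]
rim [[0.457, 0.2567, 0.038], [0.457, 0.185, 0.038], [0.5517, 0.2557, 0.038], [0.5517, 0.1848, 0.038]]
ball [[0.5023 0.1839 0.035 ]]
top plate [[0.6333, 0.2793, 0.008], [0.6304, 0.1584, 0.008], [0.3809, 0.2822, 0.008], [0.3796, 0.1615, 0.008]]
```

View pics/w2c.png

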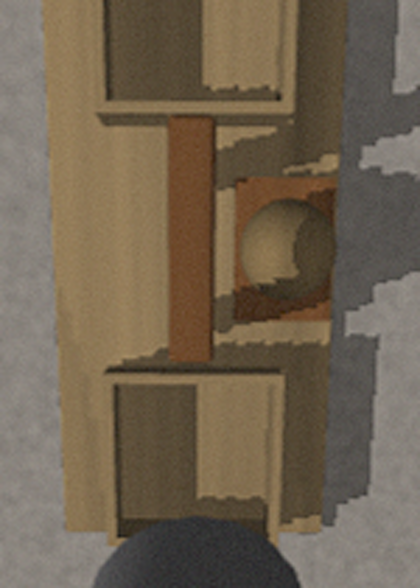

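Emit:
{"name": "move_arm", "arguments": {
  "commands": [
    [[0, 0.1, -4, 0, 0, 0, -0.5], [0, 0.1, -9, 0, 0, 0, -0.5], [0, 0.1, -13, 0, 0, 0, -0.5], [0, 0.1, -15, 0, 0, 0, -0.5], [0, 0.1, -17, 0, 0, 0, -0.5], [0, 0.1, -18, 0, 0, 0, -0.5], [0, 0.1, -18.7, 0, 0, 0, -0.5], [0, 0.1, -19, 0, 0, 0, -0.5], [0, 0.1, -19, 0, 0, 0, -0.5], [0, 0.1, -19, 0, 0, 0, -0.5]]
  ]
}}

```text
time_s: 5.95
position: [0.4208, 0.2215, 0.0537]
tool_rot: [-3.141, -0.001, -0.0]
wrist_force: [0.0, -0.5, -1.5]
gripper_width: 0.0508
grip_force: 42.5
```

Emit:
{"name": "move_arm", "arguments": {
  "commands": [
    [[0, 0, -0.1, 0, 0, 0, -0.5], [0, 0, -0.1, 0, 0, 0, 0.3], [0, 0, -0.1, 0, 0, 0, 0.6], [0, 0, -0.1, 0, 0, 0, 1], [0, 0, -0.1, 0, 0, 0, 1], [0, 0, -0.1, 0, 0, 0, 1], [0, 0, 2, 0, 0, 0, 1], [0, 0, 6, 0, 0, 0, 1], [0, 0, 11, 0, 0, 0, 1], [0, 0, 16, 0, 0, 0, 1], [0, 0, 19, 0, 0, 0, 1], [0, 0, 19, 0, 0, 0, 1]]
  ]
}}

```text
time_s: 7.45
position: [0.4213, 0.2216, 0.2454]
tool_rot: [-3.14, -0.004, -0.0]
wrist_force: [0.2, -0.3, -0.8]
gripper_width: 0.0855
grip_force: 0.0
```

Emit:
{"name": "move_arm", "arguments": {
  "commands": [
    [[4, -4, 0, 0, 0, 0, 1], [8, -8, 0, 0, 0, 0, 1], [12, -12, 0, 0, 0, 0, 1], [16, -16, 0, 0, 0, 0, 1], [20, -20, 0, 0, 0, 0, 1], [21.1, -21.6, 0, 0, 0, 0, 1], [21.1, -21.6, 0, 0, 0, 0, 1], [21.1, -21.6, 0, 0, 0, 0, 1]]
  ]
}}

```text
time_s: 8.45
position: [0.6309, 0.0063, 0.2431]
tool_rot: [-3.141, 0.0, 0.0]
wrist_force: [0.0, -0.5, 0.5]
gripper_width: 0.0851
grip_force: 0.0
```

Run:
```python
from h import *
s=snap("wrist"); np.save("w3.npy",s,allow_pickle=True); t=snap("top")
o=arm.get_obs(); print(o["time_s"],o["position"],o["tool_rot"],o["gripper_width"])
a=cv2.resize(s["color"],(400,300)); b=cv2.resize(t["color"][130:300,170:397],(400,300))
cv2.imwrite("pics/w3.png",cv2.cvtColor(np.hstack([a,b]),cv2.COLOR_RGB2BGR))
```

```text
8.55 [0.6309971  0.00651266 0.24359109] [-3.14134560e+00 -4.17956654e-04  1.01408361e-03] 0.0855445257249977
```

View pics/w3.png

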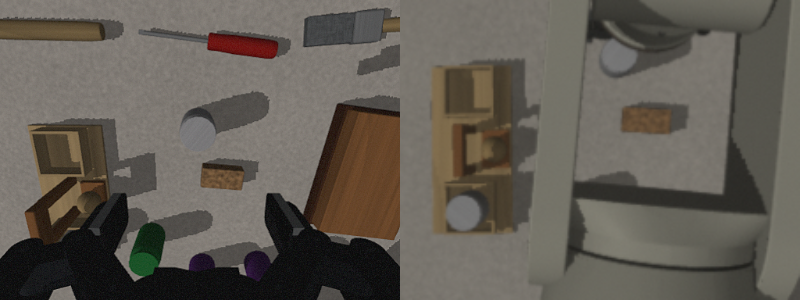

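The top view (right) shows the first tin upright in cell_a with the ball seated. In the wrist view, tin 1's top disc is at about (199,132), or (255,169) at full size. I'll measure it.

Run:
```python
from h import *
s=np.load("w3.npy",allow_pickle=True).item()
g=cv2.cvtColor(s["color"],cv2.COLOR_RGB2GRAY)
m=cv2.inRange(g[125:215,205:300],115,255); print(cv2.minMaxLoc(g[125:215,205:300]))
c=cv2.HoughCircles(g[125:215,205:300],3,1,20,param1=80,param2=10,minRadius=18,maxRadius=27); print(c)
p=c[0,0,:2]+[205,125]; print(p,ray(s,p,.08).round(4),ray(s,(255,170),.08).round(4))
```

```text
(16.0, 137.0, (56, 84), (40, 13))
[[[48.5 46.5 23. ]]]
[253.5 171.5] [[0.6315 0.0041 0.08  ]] [[0.6331 0.0025 0.08  ]]
```

Emit:
{"name": "move_arm", "arguments": {
  "commands": [
    [[0.1, -0.3, -5, 0, 0, 0, 1], [0.1, -0.3, -10, 0, 0, 0, 1], [0.1, -0.3, -14, 0, 0, 0, 1], [0.1, -0.3, -17, 0, 0, 0, 1], [0.1, -0.3, -19, 0, 0, 0, 1], [0.1, -0.3, -20, 0, 0, 0, 1], [0.1, -0.3, -20, 0, 0, 0, 0.3], [0.1, -0.3, -20, 0, 0, 0, -0.2], [0.1, -0.3, -20, 0, 0, 0, -0.5], [0.1, -0.3, -20, 0, 0, 0, -0.5], [0.1, -0.3, -20, 0, 0, 0, -0.5], [0.1, -0.3, -20, 0, 0, 0, -0.5]]
  ]
}}

```text
time_s: 10.05
position: [0.6333, 0.0024, 0.0448]
tool_rot: [3.142, -0.002, -0.0]
wrist_force: [-0.0, 1.7, 6.8]
gripper_width: 0.0509
grip_force: 41.5
```

Emit:
{"name": "move_arm", "arguments": {
  "commands": [
    [[0, 0, 3, 0, 0, 0, -0.5], [0, 0, 8, 0, 0, 0, -0.5], [0, 0, 13, 0, 0, 0, -0.5], [0, 0, 18, 0, 0, 0, -0.5], [0, 3, 20, 0, 0, 0, -0.5], [-1, 8, 20, 0, 0, 0, -0.5], [-3, 13, 20, 0, 0, 0, -0.5], [-4.3, 18, 20, 0, 0, 0, -0.5], [-4.3, 20.7, 20, 0, 0, 0, -0.5], [-4.3, 21.7, 20, 0, 0, 0, -0.5], [-4.3, 21.7, 20, 0, 0, 0, -0.5], [-4.3, 21.7, 20, 0, 0, 0, -0.5]]
  ]
}}

```text
time_s: 11.55
position: [0.5898, 0.2183, 0.2433]
tool_rot: [3.141, -0.0, -0.001]
wrist_force: [0.1, -0.0, -1.3]
gripper_width: 0.0502
grip_force: 42.4
```

Emit:
{"name": "move_arm", "arguments": {
  "commands": [
    [[0, 0.2, -4, 0, 0, 0, -0.5], [0, 0.2, -9, 0, 0, 0, -0.5], [0, 0.2, -13, 0, 0, 0, -0.5], [0, 0.2, -15, 0, 0, 0, -0.5], [0, 0.2, -17, 0, 0, 0, -0.5], [0, 0.2, -18, 0, 0, 0, -0.5], [0, 0.2, -18.7, 0, 0, 0, -0.5], [0, 0.2, -19, 0, 0, 0, -0.5], [0, 0.2, -19, 0, 0, 0, -0.5], [0, 0.2, -19, 0, 0, 0, -0.5]]
  ]
}}

```text
time_s: 12.8
position: [0.5898, 0.2215, 0.0538]
tool_rot: [-3.141, -0.001, -0.0]
wrist_force: [0.5, 0.1, -0.9]
gripper_width: 0.0502
grip_force: 42.4
```

Release and rise, then move over the carrier a little to the -x side for a look.

Emit:
{"name": "move_arm", "arguments": {
  "commands": [
    [[0, 0, -0.1, 0, 0, 0, -0.5], [0, 0, -0.1, 0, 0, 0, 0.3], [0, 0, -0.1, 0, 0, 0, 0.6], [0, 0, -0.1, 0, 0, 0, 1], [0, 0, -0.1, 0, 0, 0, 1], [0, 0, -0.1, 0, 0, 0, 1], [0, 0, 2, 0, 0, 0, 1], [0, 0, 6, 0, 0, 0, 1], [0, 0, 11, 0, 0, 0, 1], [0, 0, 16, 0, 0, 0, 1], [0, 0, 19, 0, 0, 0, 1], [0, 0, 19, 0, 0, 0, 1]]
  ]
}}

```text
time_s: 14.3
position: [0.5903, 0.2215, 0.2459]
tool_rot: [-3.141, -0.004, -0.0]
wrist_force: [0.1, 0.6, -0.5]
gripper_width: 0.0856
grip_force: 0.0
```

Emit:
{"name": "move_arm", "arguments": {
  "commands": [
    [[-4, 0, 2, 0, 0, 0, 1], [-9, 0, 3, 0, 0, 0, 1], [-14, 0, 4, 0, 0, 0, 1], [-16, 0, 4, 0, 0, 0, 1], [-16, 0, 4, 0, 0, 0, 1], [-16, 0, 4, 0, 0, 0, 1]]
  ]
}}

```text
time_s: 15.05
position: [0.43, 0.2213, 0.2826]
tool_rot: [3.141, 0.001, -0.0]
wrist_force: [-1.0, 0.3, -0.1]
gripper_width: 0.0856
grip_force: 0.0
```

Run:
```python
from h import *
s=snap("wrist"); np.save("w4.npy",s,allow_pickle=True); save(s,"pics/w4.png")
o=arm.get_obs(); print(o["time_s"],o["position"],o["tool_rot"],o["gripper_width"])
```

```text
15.1 [0.43015115 0.22126855 0.28257511] [ 3.14134084e+00  9.05707061e-04 -5.31675108e-04] 0.08514918574438435
```

View pics/w4.png

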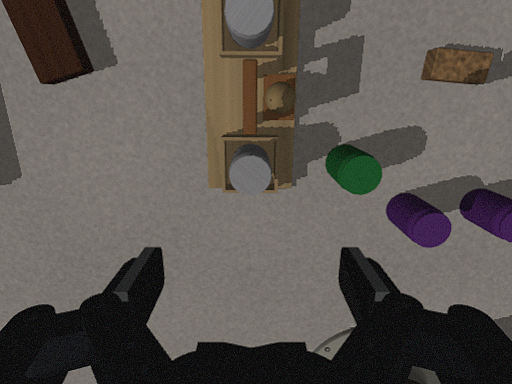

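Both tins stand in the cells at (250,170) and (249,15), and the ball is seated at (278,97). The bar spans cols 243-257, rows 60-133.

Run:
```python
from h import *
s=np.load("w4.npy",allow_pickle=True).item()
print(ray(s,[(243,60),(257,60),(243,133),(257,133)],.12).round(4).tolist(), ray(s,(278,97),.035).round(4))
t=np.load("top0.npy",allow_pickle=True).item()
print("boards",ray(t,[(377.5,150.5),(432,155),(370,229),(427,234),(404,191.5)],.056).round(3).tolist())
```

```text
[[0.5373, 0.2289, 0.12], [0.5373, 0.2159, 0.12], [0.4702, 0.2295, 0.12], [0.4702, 0.2155, 0.12]] [[0.504  0.1881 0.035 ]]
boards [[0.658, -0.208, 0.056], [0.645, -0.347, 0.056], [0.462, -0.182, 0.056], [0.446, -0.326, 0.056], [0.554, -0.271, 0.056]]
```

Emit:
{"name": "move_arm", "arguments": {
  "commands": [
    [[4, 0.1, 0, 0, 0, 0, 1], [7.4, 0.1, 0, 0, 0, 0, 1], [7.4, 0.1, -4, 0, 0, 0, 1], [7.4, 0.1, -9, 0, 0, 0, 1], [7.4, 0.1, -13, 0, 0, 0, 1], [7.4, 0.1, -16, 0, 0, 0, 1], [7.4, 0.1, -18, 0, 0, 0, 1], [7.4, 0.1, -19, 0, 0, 0, 1], [7.4, 0.1, -19.5, 0, 0, 0, 1], [7.4, 0.1, -19.5, 0, 0, 0, 0.5], [7.4, 0.1, -19.5, 0, 0, 0, 0], [7.4, 0.1, -19.5, 0, 0, 0, -0.2]]
  ],
  "force": 60
}}

```text
time_s: 16.6
position: [0.5038, 0.2224, 0.0888]
tool_rot: [-3.141, -0.001, -0.0]
wrist_force: [0.1, 0.9, 0.5]
gripper_width: 0.0344
grip_force: 0.0
```

Emit:
{"name": "move_arm", "arguments": {
  "commands": [
    [[0, 0, 0, 0, 0, 0, -0.4], [0, 0, 0, 0, 0, 0, -0.55], [0, 0, 0, 0, 0, 0, -0.65], [0, 0, 0, 0, 0, 0, -0.75], [0, 0, 0, 0, 0, 0, -0.85], [0, 0, 0, 0, 0, 0, -1], [0, 0, 0, 0, 0, 0, -1], [0, 0, 0, 0, 0, 0, -1], [0, 0, 0, 0, 0, 0, -1]]
  ],
  "force": 90
}}

```text
time_s: 17.73
position: [0.5036, 0.2225, 0.0884]
tool_rot: [-3.141, -0.0, -0.0]
wrist_force: [-0.9, 3.1, 5.8]
gripper_width: 0.0129
grip_force: 88.1
```

Run:
```python
from h import *
o=arm.get_obs(); print({k:o[k] for k in("time_s","position","tool_rot","gripper_width","grip_force","wrist_force","torque")})
```

```text
{'time_s': 17.725, 'position': array([0.50363481, 0.22249098, 0.08842195]), 'tool_rot': array([-3.14127083e+00, -2.49686956e-04, -1.20084671e-04]), 'gripper_width': 0.012899414062158141, 'grip_force': 88.13011765480042, 'wrist_force': array([-0.94371728,  3.13360363,  5.80234612]), 'torque': array([ 0.38137766,  0.20402759, -0.18555804])}
```

Emit:
{"name": "move_arm", "arguments": {
  "commands": [
    [[0, 0, 0.2, 0, 0, 0, -1], [0, 0, 0.6, 0, 0, 0, -1], [0, 0, 1.2, 0, 0, 0, -1], [0, 0, 1.9, 0, 0, 0, -1], [0, 0, 2.6, 0, 0, 0, -1], [0, 0, 3.3, 0, 0, 0, -1], [0, 0, 4, 0, 0, 0, -1], [0, 0, 4.6, 0, 0, 0, -1], [0, 0, 4.9, 0, 0, 0, -1], [0, 0, 5, 0, 0, 0, -1], [0, 0, 5, 0, 0, 0, -1], [0, 0, 5, 0, 0, 0, -1]]
  ]
}}

```text
time_s: 19.23
position: [0.5035, 0.2223, 0.138]
tool_rot: [-3.142, 0.0, -0.0]
wrist_force: [0.6, 0.2, -5.6]
gripper_width: 0.0127
grip_force: 87.7
```

Run:
```python
from h import *
s=snap("side"); save({"color":cv2.resize(s["color"][150:300,180:380],(800,600))},"pics/s5.png")
o=arm.get_obs(); print({k:o[k] for k in("time_s","position","tool_rot","gripper_width","grip_force","wrist_force","torque")})
```

```text
{'time_s': 19.275, 'position': array([0.50351678, 0.22234599, 0.13806634]), 'tool_rot': array([-3.14153994e+00,  3.00152748e-04, -2.31885103e-04]), 'gripper_width': 0.012661595038132715, 'grip_force': 87.69947648048401, 'wrist_force': array([ 0.09141201, -0.70047688, -6.1065654 ]), 'torque': array([0.00547525, 0.01098648, 0.03838213])}
```

View pics/s5.png

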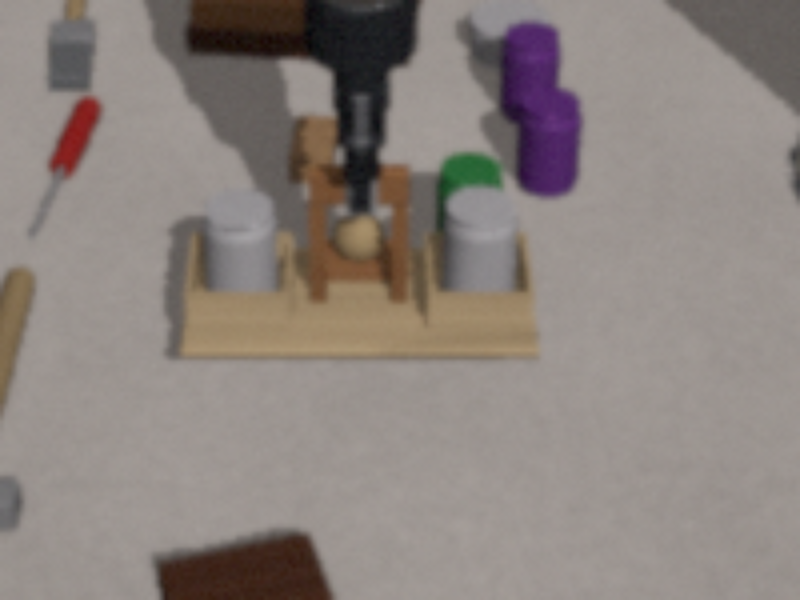

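The carrier is up and level, with the tins at (240,240) and (480,240) and the ball at (358,238) in place. Raise it further, then carry it.

Emit:
{"name": "move_arm", "arguments": {
  "commands": [
    [[0, 0, 0.3, 0, 0, 0, -1], [0, 0, 1, 0, 0, 0, -1], [0, 0, 2, 0, 0, 0, -1], [0, 0, 3.2, 0, 0, 0, -1], [0, 0, 4.5, 0, 0, 0, -1], [0, 0, 5.8, 0, 0, 0, -1], [0, 0, 7.1, 0, 0, 0, -1], [0, 0, 8.4, 0, 0, 0, -1], [0, 0, 9.5, 0, 0, 0, -1], [0, 0, 10.2, 0, 0, 0, -1], [0, 0, 10.5, 0, 0, 0, -1], [0, 0, 10.5, 0, 0, 0, -1]]
  ]
}}

```text
time_s: 20.78
position: [0.5036, 0.2224, 0.2432]
tool_rot: [-3.142, 0.0, -0.0]
wrist_force: [-1.6, -0.4, -6.4]
gripper_width: 0.0128
grip_force: 87.7
```

Emit:
{"name": "move_arm", "arguments": {
  "commands": [
    [[0, -0.3, 0, 0, 0, 0, -1], [0.1, -1, 0, 0, 0, 0, -1], [0.2, -2, 0, 0, 0, 0, -1], [0.4, -3.4, 0, 0, 0, 0, -1], [0.5, -5, 0, 0, 0, 0, -1], [0.7, -6.8, 0, 0, 0, 0, -1], [0.9, -8.6, 0, 0, 0, 0, -1], [1.1, -10.4, 0, 0, 0, 0, -1], [1.3, -12.2, 0, 0, 0, 0, -1], [1.4, -14, 0, 0, 0, 0, -1], [1.6, -15.8, 0, 0, 0, 0, -1], [1.8, -17.6, 0, 0, 0, 0, -1]]
  ]
}}

```text
time_s: 22.28
position: [0.5217, 0.0452, 0.2433]
tool_rot: [-3.141, -0.0, -0.0]
wrist_force: [0.4, -0.1, -5.4]
gripper_width: 0.0129
grip_force: 87.8
```

Emit:
{"name": "move_arm", "arguments": {
  "commands": [
    [[0.2, -1.5, 0, 0, 0, 0, -1], [0.4, -3.2, 0, 0, 0, 0, -1], [0.5, -5, 0, 0, 0, 0, -1], [0.7, -6.8, 0, 0, 0, 0, -1], [0.9, -8.6, 0, 0, 0, 0, -1], [1.1, -10.4, 0, 0, 0, 0, -1], [1.3, -12.2, 0, 0, 0, 0, -1], [1.4, -13.8, 0, 0, 0, 0, -1], [1.6, -15.2, 0, 0, 0, 0, -1], [1.8, -16.2, 0, 0, 0, 0, -1], [1.9, -16.8, 0, 0, 0, 0, -1], [2, -17, 0, 0, 0, 0, -1]]
  ]
}}

```text
time_s: 23.78
position: [0.5416, -0.1238, 0.2432]
tool_rot: [-3.141, 0.0, -0.0]
wrist_force: [-0.8, 0.1, -7.0]
gripper_width: 0.0131
grip_force: 87.9
```

Remaining: x +1.2 cm, y -14.6 cm.

Emit:
{"name": "move_arm", "arguments": {
  "commands": [
    [[0, -0.4, 0, 0, 0, 0, -1], [0.1, -1.2, 0, 0, 0, 0, -1], [0.2, -2.4, 0, 0, 0, 0, -1], [0.3, -4, 0, 0, 0, 0, -1], [0.5, -5.8, 0, 0, 0, 0, -1], [0.6, -7.6, 0, 0, 0, 0, -1], [0.8, -9.4, 0, 0, 0, 0, -1], [0.9, -11.2, 0, 0, 0, 0, -1], [1, -12.7, 0, 0, 0, 0, -1], [1.1, -13.8, 0, 0, 0, 0, -1], [1.2, -14.4, 0, 0, 0, 0, -1], [1.2, -14.6, 0, 0, 0, 0, -1]]
  ]
}}

```text
time_s: 25.28
position: [0.5537, -0.2698, 0.2432]
tool_rot: [-3.141, 0.0, -0.0]
wrist_force: [0.8, 0.6, -6.5]
gripper_width: 0.0127
grip_force: 87.9
```

Emit:
{"name": "move_arm", "arguments": {
  "commands": [
    [[0, 0, 0, 0, 0, 0, -1], [0, 0, 0, 0, 0, 0, -1], [0, 0, 0, 0, 0, 0, -1], [0, 0, 0, 0, 0, 0, -1], [0, 0, 0, 0, 0, 0, -1], [0, 0, 0, 0, 0, 0, -1], [0, 0, 0, 0, 0, 0, -1], [0, 0, 0, 0, 0, 0, -1]]
  ]
}}

```text
time_s: 26.28
position: [0.5536, -0.2696, 0.2432]
tool_rot: [-3.141, 0.0, -0.0]
wrist_force: [0.3, -0.4, -5.6]
gripper_width: 0.0131
grip_force: 87.9
```

Run:
```python
from h import *
s=snap("side"); save({"color":cv2.resize(s["color"][50:230,180:420],(800,600))},"pics/s6.png")
o=arm.get_obs(); print({k:o[k] for k in("time_s","position","tool_rot","gripper_width","grip_force","wrist_force","torque")})
```

```text
{'time_s': 26.325, 'position': array([ 0.55360069, -0.26964198,  0.24327794]), 'tool_rot': array([-3.14150730e+00, -4.13225174e-05, -1.89196125e-04]), 'gripper_width': 0.012850354889081315, 'grip_force': 87.88597583770752, 'wrist_force': array([-0.92771491, -0.23937167, -5.78929303]), 'torque': array([-0.00562364, -0.03927584, -0.01140365])}
```

View pics/s6.png

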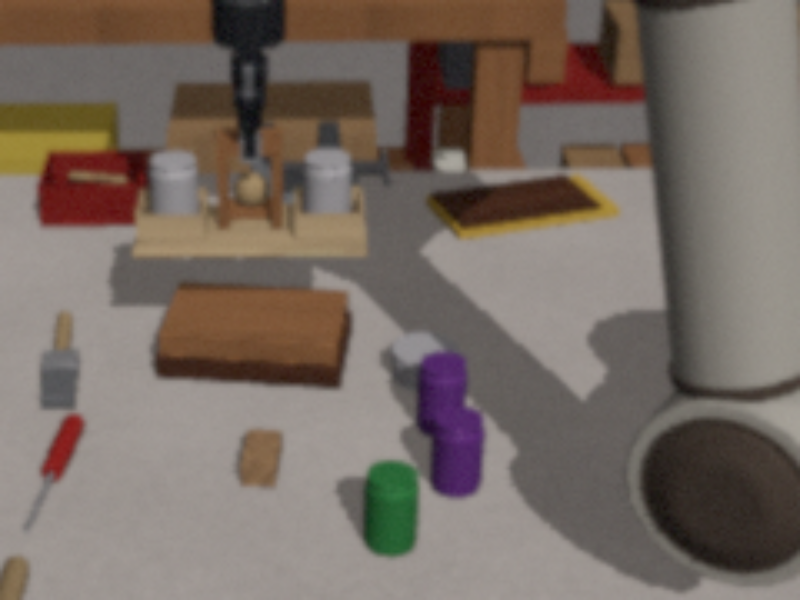

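The side view shows the carrier level above the boards (250,215), with tins and ball in place. Its underside is about 0.10 m clear, so I'm handing in.

```bash
python3 -c "
from plant import arm; print(arm.close_job())"
```

```text
the job is handed in; nothing more can be done
None
```

I handed the job in with the gripper holding the carrier level and still over the middle of the boards, about 10 cm clear, with one tin upright in each cell and the ball in its pocket; it took about 26 of the 64 s, and no verdict came back.

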